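Unlock the barrel stand and park its lock pin

TASK

Unlock the barrel stand: take its T-handled lock pin, turn it counter-clockwise (seen from above) until you feel the hidden cross lug come free, and draw it up right out of its bore. Then park it in the notch of the side bracket, hanging upright with its collar lying flat on the steel plate behind the raised lips, and let go. Leave everything else where it is.

Things in the scene. Friction and masses are not known exactly. Their poses are not given: they have to be found in the camera images.
- stand: Fixed beech barrel stand. Origin on the table right under the bore. Its lock block (64 x 64 mm, 100 mm tall, flat top) stands centred on the origin. A 12 mm thick base board, 86 mm deep, and the barrel rack run from it along the stand's +y to 223 mm from the origin
- rack (a point): middle of the row of five fixed upright grey barrels (13 mm thick, tops here at 146 mm, at y = 88 to 188 mm of the stand). Each stands in a 50 mm deep beech rack, behind a flat aluminium keeper bar (top at 92 mm) that ends at a 100 mm tall post
- bore (a point): centre of the bore's mouth in the lock block's top, 100 mm above the table. The bore is vertical, 18 mm wide, through a 12 mm thick steel bush with an open cavity below. Across the bush runs a key slot 37 mm long, 12 mm wide, hidden by the pin's collar: its direction is neither seen nor reported and differs every time
- lockpin: Loose steel T-handled lock pin, 120 mm long, 0.2 to 0.4 kg. Origin at the centre of the underside of its round collar (46 mm diameter, 6 mm thick); z up the pin. Below it a shank 16 mm thick, 80 mm long, with a cross lug; above it a 12 mm neck and the handle bar. At the start it stands in the bore, collar on the lock block
- pin_lug (a point): middle of the cross lug, 21 mm below the pin's origin: a square bar 6 x 6 mm, 34 mm long in all, along the pin's x. At the start it is locked under the bush: the pin lifts 6 mm freely, then stops hard. It passes only within about 0.17 rad of the slot's direction, and is clear of the bush when the pin has risen 24 mm
- pin_grip (a point): middle of the T-handle bar, 32 mm above the pin's origin; bar 64 mm long along the pin's x, 14 mm wide, 16 mm tall. The slot lies 0.4 to 1.4 rad counter-clockwise (seen from above) of where the bar stands at the start. No stop or click marks it: pull up lightly (about 5 N) at successive angles until the pin rises more than 6 mm
- pin_tip (a point): lower end of the pin's shank, 80 mm below the pin's origin; out of the bore when the pin has risen 80 mm
- bracket: Fixed parking bracket. Origin on the table under the notch seat. A beech foot (100 x 100 mm, 12 mm thick) and a post behind (+x) carry a level steel plate 6 mm thick, 68 mm wide (y), its top 100 mm above the table, from x = -32 to +46 mm. A notch 20 mm wide runs in from the front edge (x = -32 mm) to x = +11 mm
- notch_mouth (a point): the notch's open end, at the plate's front edge, level with its top. On both prongs a lip 4 mm high stands from here to 5 mm inwards. The shank enters along the bracket's +x with the collar carried over the lips (underside 4 to 11 mm above the plate's top, else the lug below hits the plate), then the pin is lowered
- notch_seat (a point): the parked place of the collar's underside centre: on the plate's top, in the middle of the notch, 100 mm above the table; about 3 mm of play each way along x and 2 mm along y. Axes as the bracket's
- end_plug: bystander: chrome end plug, 24 mm diameter, 30 mm tall, standing
- cap: bystander: translucent orange cap, 22 mm diameter, 46 mm tall, standing
- clutch_housing: bystander: dark steel clutch housing, 24 mm diameter, 50 mm tall, standing
- tin: bystander: blue enamel tin, 84 mm diameter, 75 mm tall
- screwdriver: bystander: screwdriver lying on the table
- glue: bystander: white glue bottle, 44 mm diameter, 100 mm tall
- mug: bystander: white mug, 80 mm diameter, 90 mm tall
- rule_block: bystander: flat brass straightedge, 150 x 30 x 12 mm, lying
Not all that is in view belongs to the job. What is shaped like the bracket but black is not meant. Leave any blue look-alike of the lockpin alone.

How it is judged:
By the outcome, as a careful person would: the job done as asked, in the order asked, and still so for the second after the job is handed in, with the robot touching nothing.
It also fails if it takes over 51 s, if anything falls off the work surface, if the arm or the gripper's body presses on something with over 40 N, if the wrist force passes 120 N, or if a joint passes its speed limit or range.

ROBOT

A 7-joint arm with a two-finger parallel gripper is mounted at the origin on the work surface. World frame = base frame: x ahead of the robot, y to its left, z up, the work surface at z = 0. Lengths are in m, angles in rad, forces in N, time in s.
With the tool pointing down it reaches from about 0.425 to 0.875 m from the base axis. Payload 4.7 kg.
Tool frame: the origin (TCP) lies midway between the tips of the shut fingers; the grasp point (between the pads) lies 19 mm behind it; z points along the fingers, y is the line along which they close (so a half turn about z gives the same grasp; the last joint's range is limited). The gripper opens to 85 mm and grips with 20 to 120 N. Pads are 22 mm wide; open, the fingers measure 114 mm over their backs; the gripper's body (76 mm by 85 mm) begins 54 mm behind the grasp point. The pads swing forward as they close: fully open they stand 13 mm farther back than shut.
Start: joints at [-1.121, 0.321, -0.07, 1.45, 0.023, 1.371, -0.057], TCP at [0.274, 0.589, 0.231] pointing down, gripper open.
Joint ranges: [-2.86, 2.86], [-0.3, 2.09], [-1.38, 1.24], [0.06, 2.45], [-1.56, 4.7], [0.09, 2.05], [-2.69, 2.69]. Speed limits (rad/s): [2.57, 2.57, 3.14, 3.14, 3.14, 3.14, 3.14].

INTERFACE

Orientations are given as a 3x3 rotation matrix whose columns are the frame's x, y, z axes.
In Python, from bench import ctrl gives the robot as it stands. Calls block until the motion is done:
- ctrl.reach(position, orientation): joint-space move of the TCP to a pose.
- ctrl.line_to(position, frame=None, feed=0.15): straight line of the TCP; frame=None keeps the orientation; feed is the mean speed in m/s.
- ctrl.goto_joints(angles): joint-space move.
- ctrl.move_gripper(opening, strength=None): finger opening in m; strength is the grip in N (None keeps the last); returns when the fingers have stopped.
- ctrl.sleep(seconds).
- ctrl.ik(position, orientation): joint angles nearest the present ones, or None.
- ctrl.grab_frame(name): name is "side" or "top"; returns the picture (400x640x3 uint8, red, green, blue); there is no depth.
- ctrl.get_calibration(name): a dict with "vfov" (degrees; the focal length in pixels is half the picture's height over the tangent of half this angle, whatever the lens; pixels are square), "cx", "cy" (the principal point, pixels), "dist_coeffs" ([k1, k2, p1, p2, k3] as OpenCV has them; the pictures are not rectified), "position" and "rotation" of the camera in the world. Camera axes: x right, y up, looking along -z (the intrinsics and any distortion apply to the point x, -y, -z); pixel columns grow to the right and rows downward; lengths in m; the calibration is good to about 2 mm. A picture is of the moment at which its call begins. get_calibration takes no time and is no camera call.
A pose or a line that the arm cannot do raises ctrl.Unreachable and nothing moves.
- ctrl.sign_off(): hands the job in; it is judged then, once.
Trained networks look in the newest picture that a camera, given by its name, has taken for a name from the list of things; names that differ only in an ending like _2 or _b are one class to them, and where a whole thing is asked for, a point or a joint stands for the part that bears it (a point fixed in the world has none). Each returns a list of dicts, best first, with "p" (0 to 1); they miss things now and then, are a little off and sometimes report something else, mostly with a low value. They report only what shows in the picture. A call takes as long as a camera call. They do not tell look-alikes from the thing itself.
- ctrl.look_for(camera, name): "centre" ([x, y, z] in m, in the coordinates of the camera as it stood for that picture, good to about 4 mm: the middle of the surface that is visible of it).
- ctrl.tip_of(camera, name): "centre" ([x, y, z] in m, in the coordinates of the camera as it stood for that picture, good to about 4 mm: a listed point, or the origin of a listed thing).
Readings, each from a call of its own:
- ctrl.current_clock(): time.
- ctrl.current_qpos(): joint angles.
- ctrl.current_dq(): joint speeds.
- ctrl.current_joint_efforts(): joint torques, N m.
- ctrl.current_ee_pos(): TCP position.
- ctrl.current_eef_rot(): TCP orientation.
- ctrl.current_wrist_force(): force on the tool from outside, world axes, zero at the start.
- ctrl.current_moment(): the same for the moment, N m.
- ctrl.current_opening(): finger opening in m.
- ctrl.current_finger_force(): force on a finger pad.
Only numpy, scipy, OpenCV 4.12 (cv2) and the standard library are available. Lean on these libraries where they do the work, as an engineer would, in place of code of your own. Each camera call takes 0.05 s, during which the arm holds its last target. There are 200 camera calls.

## Working session

There is one attempt and no reset: what is moved stays moved. The work goes in short steps, each a Python script; the robot and the scene stay as the last script left them, time stands still between calls to the robot, and variables do not carry over. Pictures are saved under pics/ and viewed, at most 10 in all, crops included, and the job is handed in when it is done.

```bash
mkdir -p pics; cat > h.py <<'E'
import numpy as np, cv2
from bench import ctrl
def w(cam,p):
    c=ctrl.get_calibration(cam); return np.array(c["position"])+np.array(c["rotation"])@np.array(p)
def pix(cam,P):
    c=ctrl.get_calibration(cam); f=200/np.tan(np.radians(c["vfov"])/2)
    q=np.array(c["rotation"]).T@(np.array(P)-np.array(c["position"])); q=q*[1,-1,-1]
    K=np.array([[f,0,c["cx"]],[0,f,c["cy"]],[0,0,1.]])
    return cv2.projectPoints(q.reshape(1,1,3),np.zeros(3),np.zeros(3),K,np.array(c["dist_coeffs"],float))[0].ravel()
def ray(cam,uv,z):
    c=ctrl.get_calibration(cam); f=200/np.tan(np.radians(c["vfov"])/2)
    K=np.array([[f,0,c["cx"]],[0,f,c["cy"]],[0,0,1.]])
    n=cv2.undistortPoints(np.array(uv,float).reshape(1,1,2),K,np.array(c["dist_coeffs"],float)).ravel()
    d=np.array(c["rotation"])@np.array([n[0],-n[1],-1]); o=np.array(c["position"]); return o+d*(z-o[2])/d[2]
def save(cam,n):
    im=ctrl.grab_frame(cam); cv2.imwrite(f"pics/{n}.png",im[:,:,::-1]); return im
E
python3 - <<'E'
from h import *
np.set_printoptions(precision=4,suppress=True)
for c in("top","side"):
    save(c,c+"0"); k=ctrl.get_calibration(c); print(c,k["position"],k["vfov"])
    for n in("bore","pin_grip","lockpin","rack","notch_mouth","notch_seat","bracket","stand"):
        for d in ctrl.tip_of(c,n): P=w(c,d["centre"]); print(n,round(d["p"],2),P,pix(c,P))
print(ctrl.current_clock())
E
```

```text
top [0.4439 0.0468 1.2439] 53.751936889058726
bore 0.91 [0.5785 0.1807 0.1024] [262.4313 175.5378]
pin_grip 0.74 [0.5791 0.1798 0.1306] [261.6159 174.149 ]
pin_grip 0.55 [0.473  0.2451 0.1123] [238.6892 211.5144]
pin_grip 0.48 [0.5773 0.183  0.0807] [262.4887 176.788 ]
lockpin 0.51 [0.5848 0.1857 0.0972] [260.9513 173.5764]
rack 0.59 [0.5958 0.3172 0.1451] [211.9402 166.8963]
notch_mouth 0.96 [ 0.475  -0.1913  0.1022] [389.9057 212.7664]
notch_mouth 0.8 [ 0.4568 -0.3446  0.102 ] [441.7513 219.567 ]
bracket 0.92 [ 0.5071 -0.1887 -0.0003] [382.4204 203.4395]
bracket 0.9 [ 0.4889 -0.3556  0.0031] [434.6087 209.7633]
stand 0.62 [0.5822 0.1849 0.0025] [264.7544 178.0997]
side [0.5035 0.7412 0.9103] 55.142515715960485
bore 0.69 [0.5766 0.1785 0.0995] [306.149  249.1321]
pin_grip 0.77 [0.4714 0.2426 0.1112] [347.1823 269.9495]
pin_grip 0.54 [0.5791 0.183  0.1304] [304.5806 243.4438]
pin_grip 0.46 [0.7632 0.0815 0.002 ] [246.6393 238.344 ]
lockpin 0.55 [0.4707 0.245  0.0805] [346.8875 277.4013]
lockpin 0.53 [0.5796 0.1861 0.1009] [304.6975 251.2235]
rack 0.95 [0.5957 0.3188 0.1476] [291.8439 288.165 ]
rack 0.19 [ 0.4757 -0.1881  0.0979] [346.8993 156.1162]
notch_mouth 0.96 [ 0.4754 -0.1893  0.0977] [347.0083 155.9004]
notch_mouth 0.61 [ 0.4564 -0.3539  0.1009] [352.912  124.1261]
notch_seat 0.93 [ 0.4846 -0.3536  0.0988] [344.7876 124.417 ]
notch_seat 0.59 [ 0.5053 -0.1875  0.1032] [337.6784 154.6646]
bracket 0.86 [ 0.4904 -0.3533  0.0012] [342.1426 146.1012]
bracket 0.71 [ 0.5086 -0.1867 -0.0013] [335.86   178.1852]
stand 0.71 [ 0.5787  0.1835 -0.0007] [306.4846 271.5725]
0.9
```

```bash
python3 - <<'E'
import cv2
a=cv2.imread("pics/top0.png"); 
c=cv2.resize(a[130:245,200:290],None,fx=5,fy=5,interpolation=2)
d=cv2.resize(a[180:240,360:470],None,fx=3,fy=3,interpolation=2)
import numpy as np
o=np.zeros((580,790,3),np.uint8); o[:575,:450]=c; o[:180,460:790]=d; cv2.imwrite("pics/crop0.png",o)
E
```

```text
(no output)
```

View pics/top0.png

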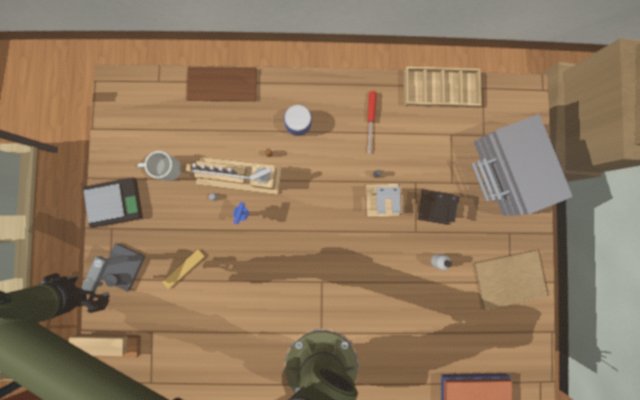

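View pics/side0.png

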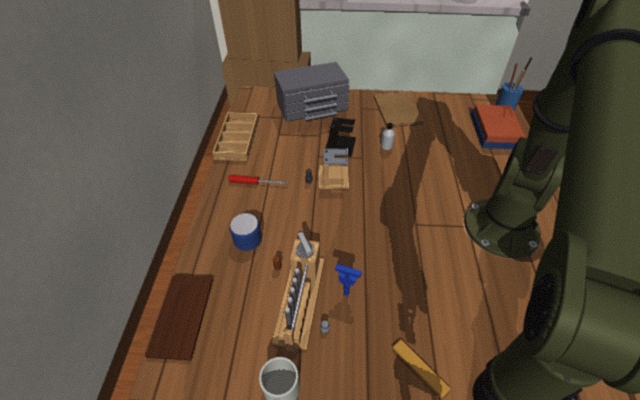

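```bash
sleep 1
```

```text
(no output)
```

View pics/crop0.png

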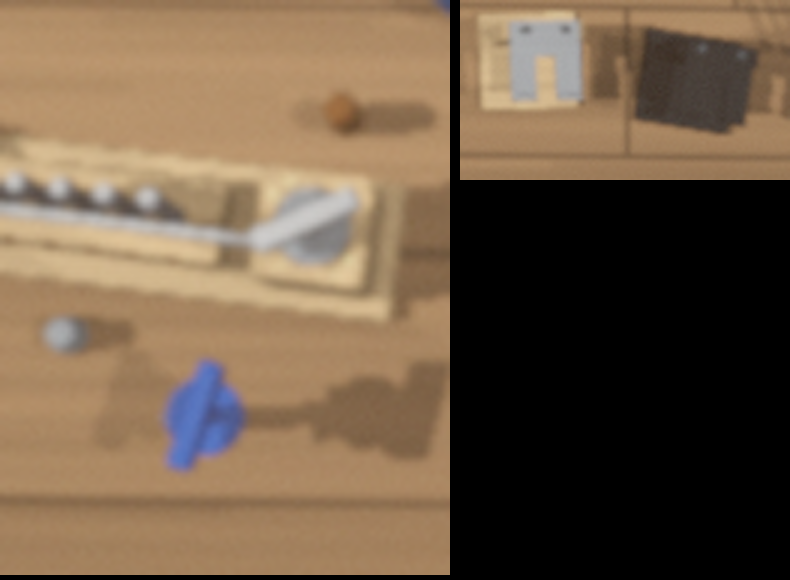

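The steel lock pin is at top (262,174) / side (305,245). The blue look-alike at top (240,212) / side (347,278) is excluded. The beech and steel bracket is at top (384,201). The black one at (438,206) is excluded. The crop confirms both choices: the grey bar runs from (250,178) to (270,169) in the top picture. I'll average a few detections and refine the angles.

```bash
python3 - <<'E'
from h import *
np.set_printoptions(precision=4,suppress=True)
R={}
for i in range(4):
    for c in("top","side"):
        ctrl.grab_frame(c)
        for n,e in(("bore",(.578,.18)),("pin_grip",(.578,.18)),("notch_mouth",(.475,-.19)),("notch_seat",(.506,-.188)),("rack",(.596,.318)),("bracket",(.507,-.188))):
            if n=="notch_seat" and c=="top": continue
            for d in ctrl.tip_of(c,n):
                P=w(c,d["centre"])
                if np.hypot(*(P[:2]-e))<.02: R.setdefault((n,c),[]).append(P);break
for k,v in R.items(): print(k,len(v),np.mean(v,0),np.std(v,0))
A,B=ray("top",(250.4,178),.14),ray("top",(270.4,169.4),.14)
print("bar",A,B,(A+B)/2,np.degrees(np.arctan2(*(A-B)[[1,0]])))
for q in((360+512/3-460/3,180+100/3),(360+(582-460)/3,180+100/3),(360+(512-460)/3,180+22/3),(360+(580-460)/3,180+20/3)): print(ray("top",q,.1))
# keeper/stand direction
yb=np.radians(23)
for s in(0,np.pi):
  for dl in(0,.4,.8,1.4):
    a=yb+s+dl; y=np.array([np.cos(a),np.sin(a),0]); z=np.array([0,0,-1.]); Rm=np.column_stack([np.cross(y,z),y,z])
    print(s,dl,ctrl.ik([.578,.18,.2],Rm),ctrl.ik([.44,-.19,.13],Rm) is not None)
print(ctrl.current_clock())
E
```

```text
('bore', 'top') 4 [0.5797 0.1799 0.1034] [0.0003 0.0016 0.0017]
('pin_grip', 'top') 4 [0.5819 0.1808 0.1308] [0.0009 0.0014 0.0022]
('notch_mouth', 'top') 4 [ 0.4775 -0.1903  0.0992] [0.002  0.0013 0.0011]
('rack', 'top') 4 [0.5955 0.3159 0.1447] [0.0018 0.001  0.0006]
('bracket', 'top') 4 [ 0.5068 -0.1904 -0.0002] [0.001  0.001  0.0019]
('bore', 'side') 4 [0.5771 0.1795 0.0949] [0.0013 0.0011 0.0086]
('pin_grip', 'side') 4 [0.5768 0.1832 0.125 ] [0.0007 0.0019 0.0139]
('notch_mouth', 'side') 4 [ 0.4757 -0.1885  0.1003] [0.0009 0.0019 0.0009]
('notch_seat', 'side') 4 [ 0.5049 -0.19    0.1008] [0.0006 0.0014 0.0014]
('rack', 'side') 4 [0.5962 0.3174 0.1465] [0.0009 0.0014 0.0012]
('bracket', 'side') 4 [ 0.5078 -0.1843 -0.0004] [0.0019 0.0014 0.0012]
bar [0.5666 0.2098 0.14  ] [0.5917 0.1543 0.14  ] [0.5792 0.182  0.14  ] 114.32031178813052
[ 0.473  -0.1548  0.1   ]
[ 0.4738 -0.2234  0.1   ]
[ 0.549  -0.1547  0.1   ]
[ 0.5519 -0.2217  0.1   ]
0 0 [-0.6144  0.2456  0.3178  1.6227 -0.0792  1.286   0.1182] True
0 0.4 [-0.5708  0.2435  0.266   1.6211 -0.0661  1.2858  0.5077] True
0 0.8 [-0.5273  0.2421  0.2143  1.6194 -0.0532  1.2858  0.8973] True
0 1.4 [-0.5238  0.242   0.2102  1.6193 -0.0521  1.2858  1.4965] True
3.141592653589793 0 None True
3.141592653589793 0.4 [-1.1893  0.3869  1.0684  1.641  -0.3482  1.3221 -2.4051] True
3.141592653589793 0.8 [-0.7678  0.2583  0.5026  1.6282 -0.1285  1.288  -2.1834] True
3.141592653589793 1.4 [-0.7307  0.2543  0.4576  1.6269 -0.116   1.2873 -1.5936] True
3.5
```

```bash
cat >> h.py <<'E'
def rot(a):
    y=np.array([np.cos(a),np.sin(a),0]); z=np.array([0,0,-1.]); return np.column_stack([np.cross(y,z),y,z])
def st(t=""):
    print(t,"t%.2f"%ctrl.current_clock(),np.round(ctrl.current_ee_pos(),4),"F",np.round(ctrl.current_wrist_force(),1),"M",np.round(ctrl.current_moment(),2),"op%.4f"%ctrl.current_opening(),"ff",np.round(ctrl.current_finger_force(),1))
E
python3 - <<'E'
from h import *
a=np.radians(24)
ctrl.move_gripper(.05,60)
ctrl.reach([.579,.181,.20],rot(a)); st("above")
ctrl.line_to([.579,.181,.117],feed=.1); st("down")
save("side","pre")
ctrl.move_gripper(.0,40); st("closed")
save("side","grip")
i=np.hstack([cv2.imread("pics/%s.png"%n)[170:300,240:370] for n in("pre","grip")])
cv2.imwrite("pics/gripc.png",cv2.resize(i,None,fx=3,fy=3,interpolation=2))
E
```

```text
above t5.79 [0.5784 0.1834 0.2   ] F [-0.2  0.2  0.4] M [-0.01  0.04  0.01] op0.0501 ff 0.0
down t6.78 [0.5796 0.1812 0.1177] F [-0.1  0.3  0.3] M [-0.04  0.03 -0.03] op0.0497 ff 0.0
closed t7.24 [0.5796 0.1812 0.1176] F [1.2 0.4 1.8] M [ 0.02 -0.21  0.  ] op0.0134 ff 42.8
```

View pics/gripc.png

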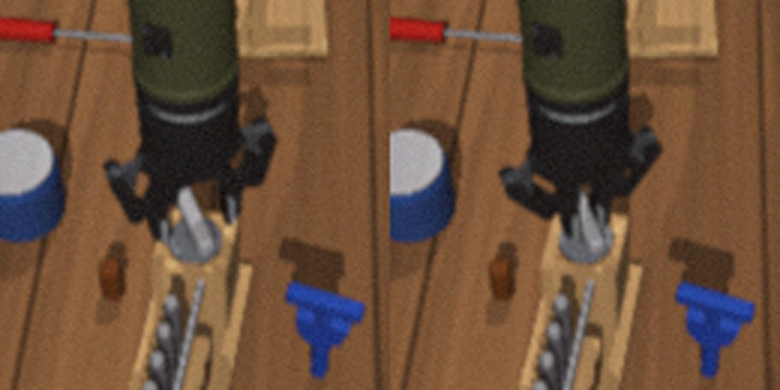

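```bash
cat >> h.py <<'E'
def probe(p,z0,F0,lo=5.5,hi=11):
    """lift in 1 mm steps; True if free"""
    for dz in np.arange(lo,hi,1.2):
        ctrl.line_to([p[0],p[1],z0+dz/1000],feed=.03)
        f=ctrl.current_wrist_force()[2]-F0
        if f<-5: print("  stop at",dz,round(f,1),ctrl.current_ee_pos()[2]-z0); return False
    print("  free",round(f,1)); return True
E
python3 - <<'E'
from h import *
ctrl.move_gripper(0,80)
p=ctrl.current_ee_pos(); z0=p[2]; a=np.radians(24)
ctrl.line_to([p[0],p[1],z0+.003],feed=.03); st("lift3")
F0=ctrl.current_wrist_force()[2]
free=False
for d in (.45,.68):
    ctrl.line_to([p[0],p[1],z0+.003],rot(a+d),feed=.03); st("rot%.2f"%d)
    free=probe(p,z0,F0)
    if free: break
st("end"); 
E
```

```text
lift3 t7.78 [0.5791 0.1812 0.1199] F [ 1.8  0.6 -3. ] M [ 0.15 -0.28  0.  ] op0.0126 ff 78.8
rot0.45 t8.38 [0.579  0.1812 0.12  ] F [ 1.3  0.2 -3.9] M [ 0.28 -0.22  0.06] op0.0120 ff 78.7
  stop at 7.9 -11.2 0.006595062494672968
rot0.68 t9.52 [0.58   0.1813 0.1218] F [-0.2  0.7 -3.6] M [-0.03  0.01  0.01] op0.0122 ff 80.0
  free -1.3
end t10.77 [0.5798 0.1812 0.1282] F [ 0.4 -0.2 -4.2] M [-0.02 -0.02  0.03] op0.0127 ff 80.0
```

It came free at 0.68 rad: it rose 10.6 mm with no resistance. Next I draw it out, checking the force as it rises.

```bash
python3 - <<'E'
from h import *
p=ctrl.current_ee_pos(); p[2]; z0=.1176
ok=True
for dz in (.015,.019,.023,.027,.032):
    ctrl.line_to([.5795,.1812,z0+dz],feed=.05)
    F=ctrl.current_wrist_force()
    if F[2]<-12 or np.hypot(*F[:2])>15: ok=False;break
st("lug")
if ok:
    ctrl.line_to([.5795,.1812,z0+.1],feed=.15); st("out")
    save("side","out"); cv2.imwrite("pics/outc.png",cv2.resize(cv2.imread("pics/out.png")[130:300,230:400],None,fx=3,fy=3,interpolation=2))
E
```

```text
lug t12.02 [0.5797 0.1812 0.1501] F [ 0.3  0.4 -3.7] M [-0.06 -0.05 -0.02] op0.0125 ff 80.0
out t12.62 [0.579  0.181  0.2168] F [-0.9 -0.8 -5. ] M [-0.02  0.04 -0.02] op0.0121 ff 80.0
```

View pics/outc.png

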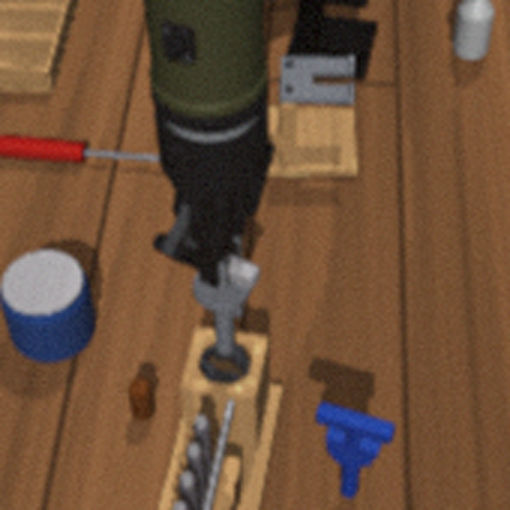

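The pin is out and hanging upright in the gripper, with the open bore visible at crop (225,360). I'll carry it to in front of the notch and measure it against the bracket.

```bash
python3 - <<'E'
from h import *
np.set_printoptions(precision=4,suppress=True)
a=np.radians(91)
ctrl.line_to([.435,-.189,.217],rot(a),feed=.15); st("front")
ctrl.line_to([.435,-.189,.1255],feed=.12); st("low")
T=ctrl.current_ee_pos(); R={}
for i in range(3):
    for c in("top","side"):
        ctrl.grab_frame(c)
        for n,e in(("pin_grip",T),("lockpin",T),("pin_tip",T),("notch_mouth",(.475,-.19)),("notch_seat",(.506,-.189))):
            for d in ctrl.tip_of(c,n):
                P=w(c,d["centre"])
                if np.hypot(*(P[:2]-e[:2]))<.025: R.setdefault((n,c),[]).append(P);break
for k,v in R.items(): print(k,len(v),np.mean(v,0),np.std(v,0))
save("side","low"); save("top","lowt")
i=np.hstack([cv2.imread("pics/low.png")[90:220,270:400],cv2.imread("pics/lowt.png")[140:270,320:450]])
cv2.imwrite("pics/lowc.png",cv2.resize(i,None,fx=3,fy=3,interpolation=2)); print(ctrl.current_clock())
E
```

```text
front t15.47 [ 0.4352 -0.1885  0.2169] F [-0.3  0.1 -3.8] M [-0.    0.02 -0.01] op0.0124 ff 80.0
low t16.38 [ 0.4357 -0.1892  0.1262] F [-0.7  0.1 -3.3] M [-0.01 -0.08 -0.01] op0.0121 ff 80.0
('pin_grip', 'top') 3 [ 0.4368 -0.1905  0.139 ] [0.0011 0.0008 0.0012]
('lockpin', 'top') 3 [ 0.4365 -0.1853  0.1045] [0.0001 0.0014 0.0007]
('notch_mouth', 'top') 3 [ 0.478  -0.1889  0.1002] [0.0018 0.0002 0.0009]
('notch_seat', 'top') 3 [ 0.5097 -0.1854  0.1006] [0.0007 0.001  0.0015]
('pin_grip', 'side') 3 [ 0.4311 -0.1867  0.1414] [0.0012 0.0014 0.0012]
('lockpin', 'side') 3 [ 0.4342 -0.1853  0.1107] [0.0019 0.0014 0.0006]
('pin_tip', 'side') 3 [ 0.4401 -0.1857  0.0296] [0.0015 0.0014 0.001 ]
('notch_mouth', 'side') 3 [ 0.4766 -0.1878  0.099 ] [0.0031 0.0013 0.001 ]
('notch_seat', 'side') 2 [ 0.5064 -0.1912  0.0985] [0.0005 0.0003 0.0003]
18.2833
```

View pics/lowc.png

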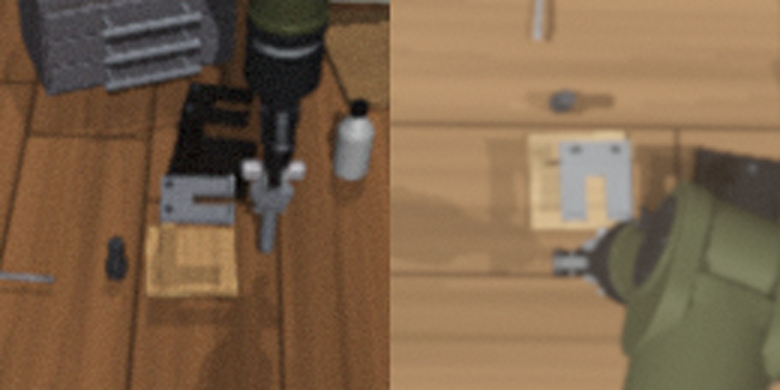

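```bash
python3 - <<'E'
from h import *
print(pix("side",[.4355,-.189,.14]),pix("side",[.4355,-.189,.028]),"seen",(270+272/3,90+172/3),(270+266/3,90+245/3))
F0=np.array(ctrl.current_wrist_force()); y=-.1893
for x in np.arange(.45,.5081,.0065):
    ctrl.line_to([x,y,.1255],feed=.08)
    F=np.array(ctrl.current_wrist_force())-F0
    print(round(x,4),np.round(F,1))
    if abs(F[1])>4: y+=np.sign(F[1])*.0008
    if np.linalg.norm(F)>15: break
st("in")
E
```

```text
[360.41559777 146.14332974] [358.02796789 172.21848566] seen (360.6666666666667, 147.33333333333334) (358.6666666666667, 171.66666666666669)
0.45 [-0.4 -0.2 -0.4]
0.4565 [ 0.3 -0.6 -0.1]
0.463 [ 0.3 -0.1 -0.1]
0.4695 [-0.1 -0.7 -0.4]
0.476 [ 0.2 -1.2 -1.1]
0.4825 [ 0.1 -0.6 -0.9]
0.489 [-0.5 -0.2 -1.4]
0.4955 [ 0.6 -1.   0.1]
0.502 [-0.4 -1.  -0.5]
in t20.62 [ 0.5024 -0.1892  0.1255] F [-0.5 -0.6 -3.9] M [ 0.01 -0.04 -0.06] op0.0121 ff 80.0
```

The pin is in the notch with no contact. I'll touch the back of the notch to find x, back off 3 mm and lower.

```bash
python3 - <<'E'
from h import *
F0=np.array(ctrl.current_wrist_force()); x=.5024; y=-.1893
while x<.516:
    x+=.0012; ctrl.line_to([x,y,.1255],feed=.03)
    F=np.array(ctrl.current_wrist_force())-F0
    if F[0]<-4: break
st("touch"); xs=ctrl.current_ee_pos()[0]-.003; print(x,xs)
ctrl.line_to([xs,y,.1255],feed=.03)
z=.1215
while z>.112:
    z-=.001; ctrl.line_to([xs,y,z],feed=.03)
    F=np.array(ctrl.current_wrist_force())-F0
    if F[2]>3.5: break
st("seated")
save("side","seat"); cv2.imwrite("pics/seatc.png",cv2.resize(cv2.imread("pics/seat.png")[90:220,270:400],None,fx=4,fy=4,interpolation=2))
E
```

```text
touch t22.62 [ 0.5101 -0.1894  0.1252] F [-6.6  0.4  0.4] M [ 0.16  1.79 -0.08] op0.0124 ff 80.7
0.5119999999999998 0.5070971142059132
seated t24.26 [ 0.5074 -0.1893  0.1177] F [-2.4  2.2  4.4] M [0.21 0.65 0.07] op0.0122 ff 81.2
```

View pics/seatc.png

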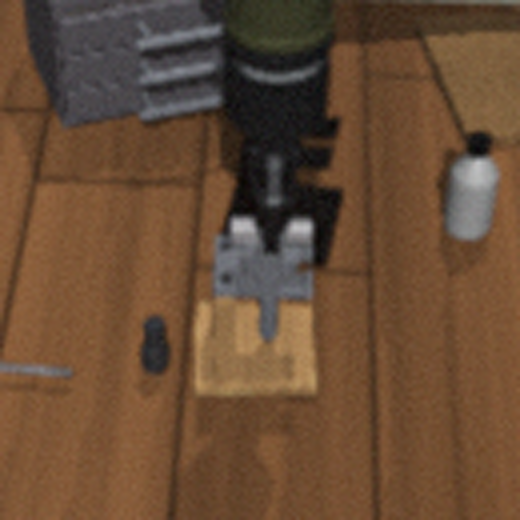

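The pin is seated at the expected height, 0.1177. I'll release it, retreat and check.

```bash
python3 - <<'E'
from h import *
p=ctrl.current_ee_pos()
ctrl.move_gripper(.05); st("open")
ctrl.line_to([p[0],p[1],.26],feed=.12)
ctrl.reach([.50,.05,.3],rot(np.radians(60))); st("away")
ctrl.grab_frame("side")
for c in("side","top"):
    save(c,"fin"+c)
    for n in("lockpin","pin_grip","pin_tip","notch_seat"):
        for d in ctrl.tip_of(c,n)[:2]: print(c,n,round(d["p"],2),np.round(w(c,d["centre"]),4))
i=np.hstack([cv2.imread("pics/finside.png")[90:220,270:400],cv2.imread("pics/fintop.png")[140:270,320:450]])
cv2.imwrite("pics/finc.png",cv2.resize(i,None,fx=3,fy=3,interpolation=2)); print(ctrl.current_clock())
E
```

```text
open t24.76 [ 0.5072 -0.1893  0.1165] F [ 0.5 -0.   0.6] M [ 0.01 -0.   -0.04] op0.0501 ff 0.0
away t27.09 [0.5    0.0487 0.2996] F [ 0.2 -0.8 -0.1] M [-0.01  0.04 -0.01] op0.0498 ff 0.0
side lockpin 0.7 [0.4717 0.2457 0.0814]
side lockpin 0.49 [ 0.7679 -0.1533  0.0016]
side pin_grip 0.9 [0.4705 0.2446 0.1111]
side pin_grip 0.48 [ 0.5036 -0.1886  0.1354]
side pin_tip 0.74 [0.4719 0.2442 0.002 ]
side pin_tip 0.64 [ 0.5026 -0.1907  0.0978]
side notch_seat 0.82 [ 0.508  -0.1906  0.101 ]
side notch_seat 0.61 [ 0.5052 -0.1836 -0.0026]
top lockpin 0.81 [0.4657 0.2483 0.0763]
top lockpin 0.7 [ 0.5116 -0.1842  0.0974]
top pin_grip 0.75 [ 0.5103 -0.1911  0.1302]
top pin_grip 0.61 [0.4698 0.2432 0.1132]
top pin_tip 0.55 [ 0.5081 -0.1844  0.0992]
top notch_seat 0.66 [ 0.4852 -0.3551  0.1018]
top notch_seat 0.57 [ 0.5104 -0.187   0.1015]
27.6417
```

View pics/finc.png

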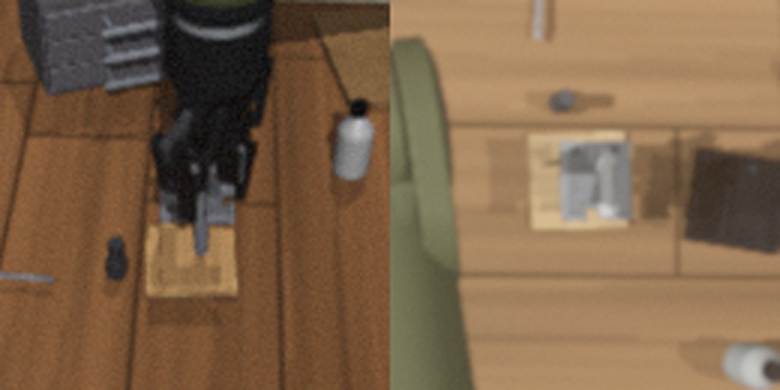

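The pin stands parked: grip height is about 0.132, the pin is centred in the notch, and the arm is clear. The bystanders in view have not moved.

```bash
python3 -c "
from bench import ctrl
print(ctrl.sign_off())"
```

```text
the job is handed in; nothing more can be done
None
```

The lock pin was turned counter-clockwise, came free at about 0.68 rad, was drawn out of its bore and now hangs parked in the beech and steel bracket's notch, released; I handed the job in at about 28 s, and no verdict came back.

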